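# Wedge a knife handle tight in its clamping jig

## Task

Take the tapered wedge out of the wooden rack and stand it loosely, thin end down, in the gap between the knife handle and the sloping block of the green jig, its sloping face to the sloping block. Let go of it, then tap or press its head down with the closed fingertips, gently and a little at a time, until it locks tight and the handle is held firmly; do not ram it, or the handle will crack. Leave the wedge standing there and leave everything else as it is.

Things in the scene. Friction and masses are not known exactly. Their poses are not given: they have to be found in the camera images.
- jig: Green clamping jig fixed to the bench; base plate 150 (x) x 130 (y) x 8 mm, origin at the centre of its underside, z up. Along its own x from -x to +x: back block (top z 58), L-shaped sliding jaw (upright black rubber face, top z 54; steel foot, top z 26) with the knife handle on its foot, open gap for the wedge (the plate is cut out under it), sloping keeper. Place and yaw vary.
- gap (a point): Nominal middle of the gap's mouth, jig x 3.7, y 0, z 58. The keeper (steel block, 50 mm wide in y, jig x 12 to 47, top z 58) bounds it on +x: its face leans back 10 degrees (wider at the top), nominally at jig x 6.7 at z 20 and x 13.2 at z 57, but set anew each time up to 1.4 mm either way in x (not measured). At the start the gap is about 19 mm wide at z 57.
- handle: Knife handle, wood and brass, 22 (x) x 112 (y) x 28 mm, 130 g, loose, on the jaw's foot; origin at the centre of its underside (z 26), axes as the jig's; its +x face bounds the gap. Pushed to -x it meets the jaw within 2 mm; jaw and handle then slide back under some 5 N until a firm stop (0.7 to 2.5 mm on, not measured; yields 1 mm per 30 N). It cracks if the wedge bears on it with over 34 N.
- wedge: Aluminium wedge, about 180 g, loose, upright in a rack pocket (foot 10 mm above the bench), axes as the rack's. Origin at the foot's centre, z up. 34 mm wide in y (flat sides to grip). Foot 14 mm thick (x -7 to 7); -x face upright, +x face slopes out 10 degrees up to z 68; head z 68 to 90, x -7 to 19.5. In the jig its x axis points along the jig's x.
- wedge_head (a point): Middle of the wedge's flat top, where to tap: 90 mm above the foot, 5 mm to +x of the origin. Set it in with some 3 N, undropped. Tapped, it first sinks 4 to 20 mm under 6 to 10 N as the jaw slides back, then at the jaw's stop stiffens (some 10 N per mm) and locks by friction. Tight: left alone, it bears on the handle with 10 N or more; a few presses of 16 to 20 N do, more than 25 N is risky.
- wedge_slope (a point): Point on the head's +x face (the sloping side), 79 mm above the foot; tells which way the wedge faces.
- rack: Light wooden block fixed to the bench, 130 (x) x 70 (y) x 40 mm, origin at the centre of its underside, with two pockets 23 (x) x 38 (y) mm, 30 mm deep, at x -32 and +32. One holds the wedge, the other the spacer, changing each time. Placed and turned differently each time.
- spacer: Parallel-sided aluminium bar, 14 x 34 x 80 mm, no head, standing in the other pocket of the rack; not for this job, leave it. Origin at the centre of its foot.
- loose_handle: Another knife handle like the first, 22 x 112 x 28 mm, lying on the bench; leave it. Origin at the centre of its underside.
- tin: Small steel can, 56 mm across, 70 mm high, standing on the bench; leave it. Origin at the centre of its underside.

How it is judged:
By the outcome, as a careful person would: the job done as asked, in the order asked, and still so for the second after the job is handed in, with the robot touching nothing.
It also fails if it takes over 45 s, if anything falls off the work surface, if the arm or the gripper's body presses on something with over 40 N, if the wrist force passes 120 N, or if a joint passes its speed limit or range.

## Robot

A 6-joint arm with a two-finger parallel gripper is mounted at the origin on the work surface. World frame = base frame: x ahead of the robot, y to its left, z up, the work surface at z = 0. Lengths are in m, angles in degrees, forces in N, time in s.
With the tool pointing down it reaches from about 0.4 to 0.825 m from the base axis. Payload 7 kg.
Tool frame: the origin (TCP) lies on the centre line of the jaws, within the pads' length; the fingertips stand 19 mm ahead of it and the grasp point (between the pads) is the TCP (r.tip_extent is the distance from the TCP to the fingertips, in m); z points along the fingers, y is the line along which they close (so a half turn about z gives the same grasp; the last joint's range is limited). The gripper opens to 88 mm and grips with 3 to 60 N. Pads are 19 mm wide; open, the fingers measure 130 mm over their backs; the gripper's body (78 mm by 193 mm) begins 47 mm behind the grasp point.
Start: joints at [80.392, 20.546, 0.682, 0, -70.136, -16.507], TCP at [0.297, 0.606, 0.246] pointing down, gripper open.
Joint ranges: [-176.03, 176.03], [-82.01, 121.73], [-58.28, 71.71], [-173.87, 95.51], [-174.79, -0.11], [-173.66, 173.66]. Speed limits (degrees/s): [136.94, 136.94, 172.46, 180, 180, 180].

## Interface

Orientations are given as [roll, pitch, yaw] about the fixed x, y, z axes, in that order (R = Rz(yaw) Ry(pitch) Rx(roll)).
In Python, from plant import r gives the robot as it stands. The module is installed in compiled form; this text tells all that it offers.
- The arm moves only by the tool jog_arm, never from a script. Its argument "deltas" is a list that holds one entry, the list of rows, each a list of 5 numbers: the opening, from -1 (shut) to 1 (fully open), then the shift along the world's x, y, z in cm, then the turn about the world's z in rad. In form: [[[claw, dx, dy, dz, turn], ...]]. A call has 1 to 8 rows; each row shifts and turns the commanded pose from where the row before left it; what a row does not reach is not made up. A row lasts 1/8 s, in which the tool goes at most 62.5 mm and 10.7 degrees, less where a joint would pass 70% of its speed; a pose out of reach is approached as far as the arm can. A call with a gripper value outside its range is refused whole. The fingers move at their own pace and stop on an object; "force" is the grip in N (left out, the last holds). Time passes only in rows, so rows that do not move let the fingers close. It gives the time, the measured TCP pose, the force, the opening and the grip force at its end, in the units of the state.
- r.get_state(): the state, without advancing time (a new reading comes with each control period).
- r.capture(name): name is "side" or "top" or "wrist"; returns the picture (400x640x3 uint8, blue, green, red); there is no depth.
- r.camera_info(name): a dict with "fx", "fy", "cx", "cy" (pixels), "view" (4x4, takes a point from world to camera coordinates). Camera axes: x right, y up, looking along -z (the intrinsics and any distortion apply to the point x, -y, -z); pixel columns grow to the right and rows downward; lengths in m; the calibration is good to about 2 mm. A picture is of the moment at which its call begins: read the wrist's pose just before it. camera_info takes no time and is no camera call; for the wrist camera it gives the pose at the moment of the call.
- r.close_job(): hands the job in; it is judged then, once.
The state is a dict: "time_s": time; "joints": joint angles; "qd": joint speeds; "joint_torque": joint torques, N m; "tcp_pos": TCP position; "eef_rot": TCP orientation; "contact_force": force on the tool from outside, world axes, zero at the start; "moment": the same for the moment, N m; "gripper_width": finger opening in m; "gripper_force": force on a finger pad.
Only numpy, scipy, OpenCV 4.12 (cv2) and the standard library are available. Lean on these libraries where they do the work, as an engineer would, in place of code of your own. Each camera call takes 0.05 s, during which the arm holds its last target. There are 200 camera calls.

## Working session

There is one attempt and no reset: what is moved stays moved. The work goes in short steps, Python scripts to look and compute and a tool call to move; the robot and the scene stay as the last step left them, time stands still between calls to the robot, and variables do not carry over. Pictures are saved under pics/ and viewed, at most 10 in all, crops included, and the job is handed in when it is done.

Besides the shell and the picture viewer there is one more tool, called as a command line: name --argument value ..., lists and objects as JSON in quotes. jog_arm: Moves the arm, as the interface text tells. Its arguments: {"type":"object","properties":{"deltas":{"type":"array"},"force":{"type":"number"}},"required":["deltas"]}

```bash
mkdir -p pics
python3 - <<'E'
from plant import r
import cv2,json
s=r.get_state();print({k:s[k] for k in('time_s','tcp_pos','eef_rot','gripper_width','contact_force')})
for n in('top','side','wrist'):
    i=r.camera_info(n);print(n,{k:(v if not hasattr(v,'round') or k!='view' else v.round(4).tolist()) for k,v in i.items()})
    cv2.imwrite(f'pics/{n}0.png',r.capture(n))
E
```

```text
{'time_s': 0.0, 'tcp_pos': array([0.29689672, 0.60564722, 0.24458622]), 'eef_rot': array([ 1.79899819e+02, -7.43946391e-03, -2.61212926e+01]), 'gripper_width': 0.08767743725408245, 'contact_force': array([ 0.13532654,  0.09072021, -0.10404637])}
top {'fx': 442.7251186759921, 'fy': 442.7251186759921, 'cx': 321.65847498836996, 'cy': 192.75459155237783, 'view': [[-0.0065, -0.9994, -0.0337, 0.0693], [0.9939, -0.0102, 0.1095, -0.608], [-0.1097, -0.0328, 0.9934, -0.8082], [0.0, 0.0, 0.0, 1.0]]}
side {'fx': 392.237957507599, 'fy': 392.237957507599, 'cx': 319.7156895148473, 'cy': 190.44302766329423, 'view': [[-0.9818, -0.1895, -0.0146, 0.6036], [0.1243, -0.6981, 0.7051, -0.0988], [-0.1439, 0.6905, 0.7089, -0.8088], [0.0, 0.0, 0.0, 1.0]]}
wrist {'fx': 310.1879809103416, 'fy': 310.1879809103416, 'cx': 326.12310208737273, 'cy': 199.6327971425458, 'view': [[-0.4401, -0.8979, 0.0022, 0.674], [0.856, -0.4203, -0.3009, 0.0381], [0.2711, -0.1306, 0.9537, -0.392], [0.0, 0.0, 0.0, 1.0]]}
```

View pics/top0.png

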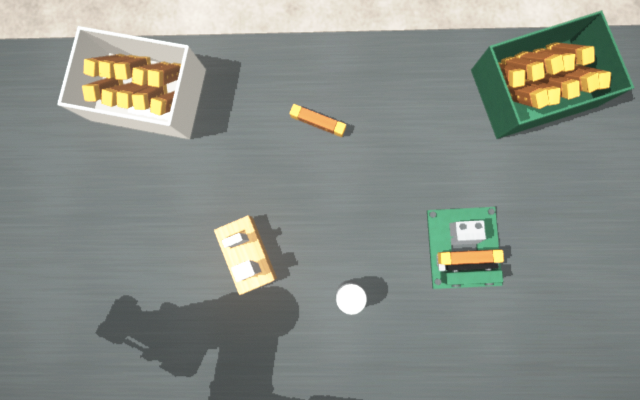

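View pics/side0.png

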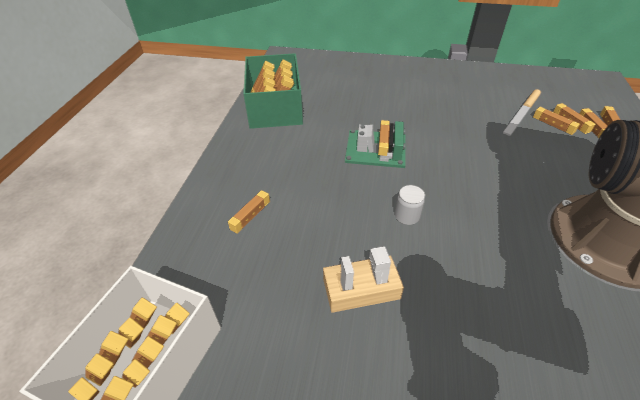

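The top view shows the rack at (244,255) with the spacer at (235,240) and the wider wedge at (246,270). The jig is at (466,248), with the keeper on its upper side (world +x) and the handle at (471,258). In the side view the wedge head is at (380,255).

```bash
cat > h.py <<'E'
import numpy as np,cv2
from plant import r
def proj(info,P):
    p=info['view']@np.append(P,1);return np.array([info['fx']*p[0]/-p[2]+info['cx'],-info['fy']*p[1]/-p[2]+info['cy']])
def ray(info,uv):
    d=np.array([(uv[0]-info['cx'])/info['fx'],-(uv[1]-info['cy'])/info['fy'],-1.])
    R=info['view'][:3,:3];return -R.T@info['view'][:3,3],R.T@d
def onz(info,uv,z):
    o,d=ray(info,uv);return o+d*(z-o[2])/d[2]
def tri(obs):
    A=np.zeros((3,3));b=np.zeros(3)
    for i,uv in obs:
        o,d=ray(i,uv);d/=np.linalg.norm(d);M=np.eye(3)-np.outer(d,d);A+=M;b+=M@o
    return np.linalg.solve(A,b)
E
python3 - <<'E'
from h import *
T=cv2.imread('pics/top0.png');S=cv2.imread('pics/side0.png')
a=cv2.resize(T[205:305,200:300],(400,400),interpolation=2);b=cv2.resize(T[195:295,415:515],(400,400),interpolation=2)
cv2.imwrite('pics/m1.png',np.hstack([a,b]))
i=r.camera_info('top')
for n,(u0,u1,v0,v1),lo,hi,z in(('rack',(205,285,205,300),(8,60,120),(30,255,255),.04),('jig',(420,510,195,295),(60,100,40),(90,255,255),.008)):
    m=cv2.inRange(cv2.cvtColor(T,cv2.COLOR_BGR2HSV),lo,hi);k=np.zeros_like(m);k[v0:v1,u0:u1]=m[v0:v1,u0:u1]
    pts=cv2.findNonZero(k);rc=cv2.minAreaRect(pts);bx=cv2.boxPoints(rc);W=np.array([onz(i,p,z) for p in bx])
    print(n,len(pts),bx.round(1).tolist(),W.round(4).tolist(),W.mean(0).round(4),np.linalg.norm(np.diff(W,axis=0),axis=1).round(4))
E
```

```text
rack 950 [[212.1999969482422, 228.89999389648438], [250.8000030517578, 213.5], [277.29998779296875, 279.8999938964844], [238.6999969482422, 295.29998779296875]] [[0.5413, 0.2715, 0.04], [0.5699, 0.1984, 0.04], [0.4461, 0.1474, 0.04], [0.4181, 0.2193, 0.04]] [0.4938 0.2092 0.04  ] [0.0785 0.1339 0.0771]
jig 2832 [[426.79998779296875, 210.60000610351562], [496.5, 205.3000030517578], [502.6000061035156, 284.3999938964844], [432.8999938964844, 289.79998779296875]] [[0.5745, -0.1388, 0.008], [0.5837, -0.2727, 0.008], [0.4333, -0.2767, 0.008], [0.4237, -0.1454, 0.008]] [ 0.5038 -0.2084  0.008 ] [0.1342 0.1505 0.1316]
```

View pics/m1.png

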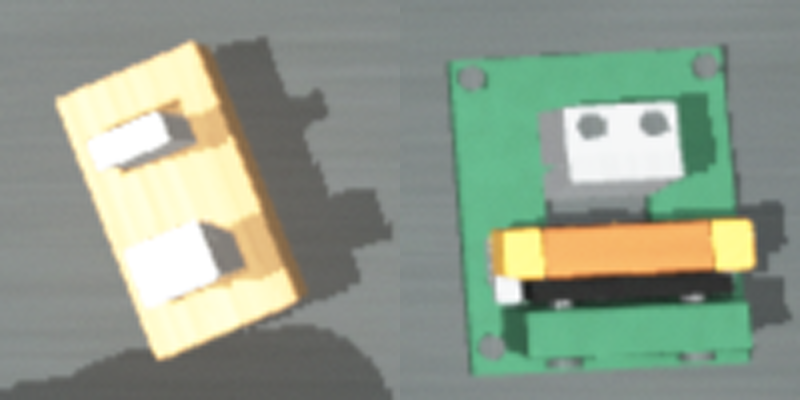

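The rack centre is near (0.494, 0.209) at yaw about 23° and the jig near (0.504, −0.208) at yaw about 2–3°; the measured sides match the given sizes. I'm moving the wrist camera over the wedge.

jog_arm --deltas '[[[1,2.1,-5.1,0.4,0.107],[1,2.1,-5.1,0.4,0.107],[1,2.1,-5.1,0.4,0.107],[1,2.1,-5.1,0.4,0.107],[1,2.1,-5.1,0.4,0.107],[1,2.1,-5.1,0.4,0.107],[1,2.1,-5.1,0.4,0.107],[1,2.1,-5.1,0.4,0.107]]]'

```text
time_s: 1.15
tcp_pos: [0.4654, 0.1963, 0.2778]
eef_rot: [-180.0, -0.0, 23.2]
contact_force: [0.7, 0.1, -0.1]
gripper_width: 0.0876
gripper_force: 0.0
```

Run:
```python
from h import *
import pickle
s=r.get_state();print(s['time_s'],s['tcp_pos'],s['eef_rot'],s['qd'].round(2),s['joints'].round(1))
i=r.camera_info('wrist');im=r.capture('wrist');pickle.dump(i,open('w1.pkl','wb'))
cv2.imwrite('pics/w1.png',im)
```

```text
1.15 [0.46537495 0.1962978  0.27778509] [-1.79993189e+02 -1.42581474e-02  2.31521049e+01] [-4.861e+01 -3.630e+00  2.500e-01  4.000e-02 -3.850e+00  9.700e+01] [ 45.2   3.1 -17.4  -0.  -69.4  68. ]
```

View pics/w1.png

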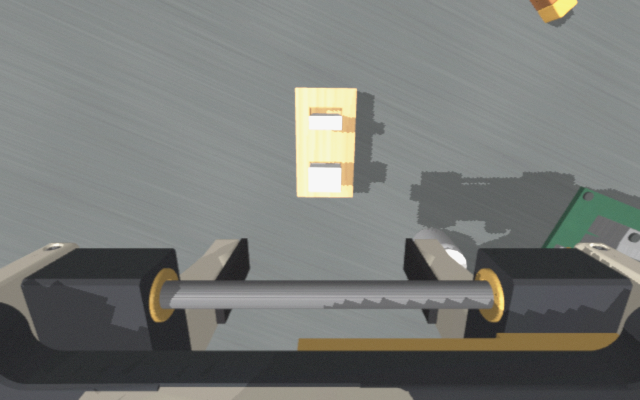

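The wrist view shows the rack at (326,142) with the spacer at (325,122) and the wedge head at (324,179). The joint reading disagrees with the TCP, so the image may lag; I'll check that before using it.

Run:
```python
from h import *
import pickle
i0=pickle.load(open('w1.pkl','rb'))
print('w1 rack at',onz(i0,(326,142),.04), 'cam',-i0['view'][:3,:3].T@i0['view'][:3,3])
s=r.get_state();print(s['time_s'],s['tcp_pos'],s['eef_rot'][2],s['qd'].round(2),s['joints'].round(1),s['contact_force'])
i=r.camera_info('wrist');im=r.capture('wrist');pickle.dump(i,open('w2.pkl','wb'));cv2.imwrite('pics/w2.png',im)
print('cam2',-i['view'][:3,:3].T@i['view'][:3,3])
m=cv2.inRange(cv2.cvtColor(im,cv2.COLOR_BGR2HSV),(8,60,120),(30,255,255))
n,l,st,c=cv2.connectedComponentsWithStats(m);print([(a.tolist(),b.round(1)) for a,b in zip(st[1:],c[1:]) if a[4]>300])
s=r.get_state();print(s['time_s'],s['tcp_pos'],s['eef_rot'][2],s['joints'].round(1))
```

```text
w1 rack at [0.49777573 0.21048376 0.04      ] cam [0.54039573 0.22859407 0.41692549]
1.2 [0.46651406 0.19197544 0.27832772] 23.45731470546795 [  4.28   0.4    0.22  -0.66   0.75 -18.45] [ 44.8   3.1 -17.4   0.1 -69.5  68.7] [ 0.96169755 -3.83052723 -0.31629885]
cam2 [0.54133025 0.22484486 0.41744991]
[([526, 0, 48, 24, 733], array([549. ,   8.6])), ([302, 87, 52, 110, 1796], array([337.8, 135.9])), ([477, 269, 28, 53, 651], array([493.7, 292.4])), ([149, 270, 28, 52, 625], array([158.4, 297.1])), ([298, 333, 321, 17, 4292], array([467.3, 342.3]))]
1.25 [0.46605519 0.19421634 0.27804965] 22.8982917812271 [ 45.    3.1 -17.4   0.  -69.5  67.9]
```

View pics/w2.png

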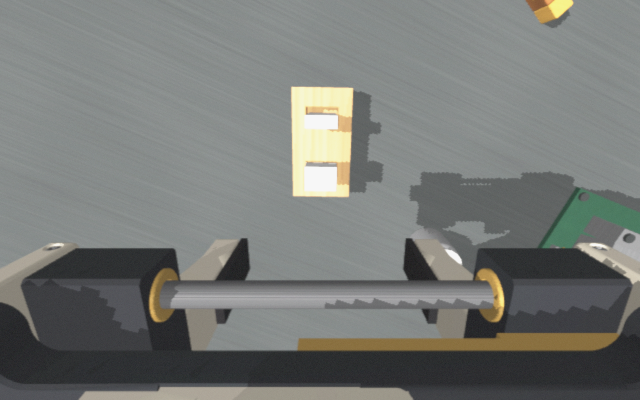

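Run:
```python
from h import *
import pickle
it=r.camera_info('top');w2=pickle.load(open('w2.pkl','rb'))
T=cv2.imread('pics/top0.png');W=cv2.imread('pics/w2.png')
def blobs(im,box,vmin):
    h=cv2.cvtColor(im,cv2.COLOR_BGR2HSV);m=cv2.inRange(h,(0,0,vmin),(180,40,255));k=np.zeros_like(m);u0,u1,v0,v1=box;k[v0:v1,u0:u1]=m[v0:v1,u0:u1]
    out=[]
    for c in cv2.findContours(k,cv2.RETR_EXTERNAL,cv2.CHAIN_APPROX_NONE)[0]:
        if cv2.contourArea(c)>40: out.append(cv2.minAreaRect(c))
    return sorted(out,key=lambda q:-q[1][0]*q[1][1])
for v in(170,215,235):
    A=blobs(T,(210,280,215,300),v);B=blobs(W,(285,360,90,200),v)
    print(v,[(np.round(a[0],1),np.round(a[1],1),round(a[2],1)) for a in A],'|',[(np.round(a[0],1),np.round(a[1],1),round(a[2],1)) for a in B])
    if A and B:
        P=tri([(it,A[0][0]),(w2,B[0][0])]);print('tri',P.round(4))
        for n,i,q in(('top',it,A[0]),('wr',w2,B[0])):
            X=np.array([onz(i,p,.1) for p in cv2.boxPoints(q)]);print(n,X.mean(0).round(4),np.linalg.norm(np.diff(X,axis=0),axis=1).round(4))
h=cv2.cvtColor(W,cv2.COLOR_BGR2HSV)
print(W[155:200,320].tolist()); 
# rack from w2
m=cv2.inRange(h,(8,40,100),(35,255,255));m[:80]=0;m[200:]=0;m[:,:280]=0;m[:,370:]=0
q=cv2.minAreaRect(cv2.findNonZero(m));X=np.array([onz(w2,p,.04) for p in cv2.boxPoints(q)]);print('rack',np.round(q[0],1),X.mean(0).round(4),X.round(4).tolist())
```

```text
170 [(array([237.5, 257.3]), array([67.1, 21.1]), 70.1), (array([254.3, 281.9]), array([8.9, 7. ]), 71.6)] | [(array([318.5, 142. ]), array([104.,  37.]), 90.0), (array([320., 179.]), array([32., 32.]), 0.0)]
tri [0.4931 0.2164 0.06  ]
top [0.4904 0.2093 0.1   ] [0.037  0.1164 0.0363]
wr [0.5001 0.2149 0.1   ] [0.0357 0.1047 0.0395]
215 [(array([237.7, 257.5]), array([67. , 20.6]), 71.6), (array([254.3, 281.9]), array([8.9, 7. ]), 71.6)] | [(array([318.5, 142. ]), array([104.,  37.]), 90.0), (array([320. , 180.5]), array([29., 32.]), 90.0)]
tri [0.4929 0.2164 0.0587]
top [0.4902 0.209  0.1   ] [0.036  0.1163 0.0354]
wr [0.5001 0.2149 0.1   ] [0.0357 0.1047 0.0395]
235 [(array([237.5, 257.5]), array([67. , 20.2]), 71.6), (array([254.3, 281.9]), array([8.9, 7. ]), 71.6)] | [(array([318.5, 142. ]), array([104.,  37.]), 90.0), (array([320., 181.]), array([28., 32.]), 90.0)]
tri [0.4929 0.2164 0.0595]
top [0.4901 0.2093 0.1   ] [0.0355 0.1163 0.0349]
wr [0.5001 0.2149 0.1   ] [0.0357 0.1047 0.0395]
[[200, 245, 247], [201, 245, 247], [203, 245, 247], [200, 245, 247], [200, 245, 247], [184, 240, 247], [160, 221, 244], [175, 203, 221], [163, 168, 176], [162, 162, 163], [157, 159, 159], [174, 177, 179], [246, 246, 246], [247, 247, 247], [247, 247, 247], [247, 247, 247], [247, 247, 247], [247, 247, 247], [247, 247, 247], [247, 247, 247], [247, 247, 247], [247, 247, 247], [247, 247, 247], [247, 247, 247], [247, 247, 247], [247, 247, 247], [247, 247, 247], [247, 247, 247], [247, 247, 247], [247, 247, 247], [247, 247, 247], [247, 247, 247], [247, 247, 247], [247, 247, 247], [247, 247, 247], [246, 247, 247], [228, 246, 247], [211, 246, 247], [209, 246, 247], [208, 246, 247], [203, 245, 247], [156, 193, 216], [139, 145, 143], [138, 138, 134], [136, 137, 133]]
rack [321.  141.5] [0.4938 0.2105 0.04  ] [[0.4177, 0.2224, 0.04], [0.5414, 0.268, 0.04], [0.5684, 0.2022, 0.04], [0.4476, 0.1492, 0.04]]
```

Run:
```python
from h import *
import pickle
it=r.camera_info('top');w2=pickle.load(open('w2.pkl','rb'))
C=np.array([.4938,.2098]);a=np.radians(23);ex=np.array([np.cos(a),np.sin(a)]);ey=np.array([-ex[1],ex[0]])
c={}
for n,i,f,(u0,u1,v0,v1) in(('top',it,'top0',(210,280,215,300)),('wr',w2,'w2',(285,360,90,200))):
    b=cv2.imread(f'pics/{f}.png')[:,:,0];m=np.zeros_like(b);m[v0:v1,u0:u1]=(b[v0:v1,u0:u1]>234)*255
    for k in sorted(cv2.findContours(m,0,1)[0],key=cv2.contourArea)[-2:]:
        q=cv2.minAreaRect(k)
        for z in(.1,.09):
            X=np.array([onz(i,p,z)[:2] for p in cv2.boxPoints(q)]);d=X.mean(0)-C
            print(n,z,np.round(q[0],1),X.mean(0).round(4),'rack xy mm',(1e3*np.array([d@ex,d@ey])).round(1),(np.linalg.norm(np.diff(X,axis=0),axis=1)*1e3).round(1), 'yaw',np.degrees(np.arctan2(*(X[1]-X[0])[::-1])).round(1))
        c.setdefault(n,[]).append(q[0])
for k in range(2):print('tri',tri([(it,c['top'][k]),(w2,c['wr'][k])]).round(4))
```

```text
top 0.1 [231.3 239.9] [0.5201 0.2204] rack xy mm [28.3 -0.5] [33.1 14.3 33.1] yaw -67.8
top 0.09 [231.3 239.9] [0.5201 0.2228] rack xy mm [29.3  1.6] [33.6 14.5 33.5] yaw -67.8
top 0.1 [242.1 270.6] [0.4671 0.2007] rack xy mm [-28.2   2.1] [34.  27.5 33.8] yaw -67.9
top 0.09 [242.1 270.6] [0.4664 0.2028] rack xy mm [-27.9   4.3] [34.4 27.8 34.3] yaw -67.9
wr 0.1 [321.  121.5] [0.5221 0.2216] rack xy mm [30.6 -0.2] [31.6 12.6 32. ] yaw -66.5
wr 0.09 [321.  121.5] [0.5215 0.2215] rack xy mm [30.  -0.1] [32.6 13.  33. ] yaw -66.5
wr 0.1 [320.  178.5] [0.4681 0.1996] rack xy mm [-27.7   0.6] [33.2 24.8 34. ] yaw -66.6
wr 0.09 [320.  178.5] [0.4658 0.1988] rack xy mm [-30.1   0.8] [34.3 25.6 35.1] yaw -66.6
tri [0.5209 0.2217 0.0934]
tri [0.4678 0.2001 0.101 ]
```

The head-top centre triangulates to (0.468, 0.200, 0.101), which matches the expected z of 0.100. Its place against the pocket centre and the short undercut face show the wedge's +x points along yaw 23°. I'm descending to grip.

jog_arm --deltas '[[[0.3,0.1,0.1,-4.0,0],[0.3,0.1,0.1,-5.0,0],[0.3,0.1,0.0,-5.0,0],[0.3,0,0,-3.6,0],[0.3,0,0,-2.0,0],[0.3,0,0,0,0],[0.3,0,0,0,0]]]' --force 25

```text
time_s: 2.12
tcp_pos: [0.4686, 0.2006, 0.0823]
eef_rot: [-180.0, -0.1, 22.9]
contact_force: [0.6, 1.6, 0.2]
gripper_width: 0.0573
gripper_force: 0.0
```

jog_arm --deltas '[[[-1,0,0,0,0],[-1,0,0,0,0],[-1,0,0,0,0],[-1,0,0,0,0]]]' --force 25

```text
time_s: 2.62
tcp_pos: [0.4684, 0.2002, 0.0821]
eef_rot: [-180.0, -0.0, 22.9]
contact_force: [-1.4, 0.6, 3.7]
gripper_width: 0.0342
gripper_force: 24.9
```

jog_arm --deltas '[[[-1,0,0,0.5,0],[-1,0,0,1.5,0],[-1,0,0,3,0],[-1,0,0,4,0],[-1,0,0,2,0],[-1,0,-2,0.5,-0.02]]]'

```text
time_s: 3.38
tcp_pos: [0.4688, 0.1807, 0.1988]
eef_rot: [-179.9, -0.2, 21.8]
contact_force: [-0.1, -0.9, -2.2]
gripper_width: 0.0335
gripper_force: 25.0
```

jog_arm --deltas '[[[-1,-0.5,-5,0,-0.05],[-1,-0.5,-5,0,-0.05],[-1,-0.5,-5,0,-0.05],[-1,-0.5,-5,0,-0.05],[-1,-0.5,-5,0,-0.05],[-1,-0.5,-5,0,-0.05],[-1,-0.5,-5,0,-0.036],[-1,-0.5,-3.5,0,0]]]'

```text
time_s: 4.38
tcp_pos: [0.4263, -0.2072, 0.1962]
eef_rot: [-180.0, 0.1, 2.4]
contact_force: [-0.0, 0.7, -1.5]
gripper_width: 0.0336
gripper_force: 25.0
```

jog_arm --deltas '[[[-1,0,0,0,0],[-1,0,0,0,0],[-1,0,0,0,0]]]'

```text
time_s: 4.75
tcp_pos: [0.4279, -0.2044, 0.1965]
eef_rot: [-180.0, 0.0, 2.6]
contact_force: [-0.8, 0.3, -1.9]
gripper_width: 0.0337
gripper_force: 25.0
```

Run:
```python
from h import *
import pickle
s=r.get_state();print(s['time_s'],s['tcp_pos'],s['eef_rot'],s['gripper_width'],s['contact_force'],s['joints'].round(0))
i=r.camera_info('wrist');im=r.capture('wrist');pickle.dump(i,open('w3.pkl','wb'));cv2.imwrite('pics/w3.png',im)
```

```text
4.75 [ 0.42791858 -0.20442051  0.19651174] [-1.79991049e+02  1.08338496e-02  2.56774775e+00] 0.03373221261782599 [-0.77830031  0.25030718 -1.93109892] [ -2.   4. -28.  -0. -58.  94.]
```

View pics/w3.png

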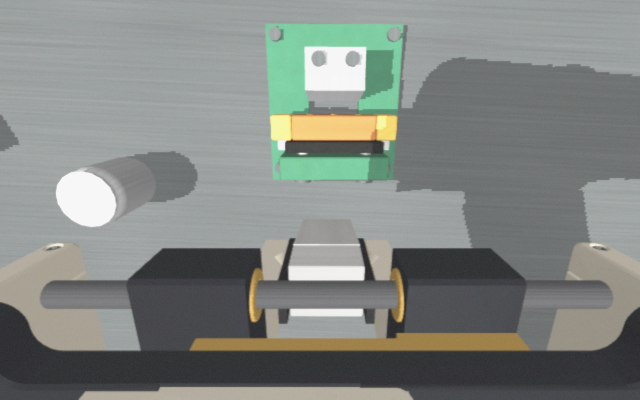

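The wrist view shows the jig square to the tool: plate cols 267–403, rows 24–182; keeper top cols 305–366, rows 47–91; handle cols 271–396, rows 115–140; gap at rows 91–115. The wedge is held straight in the gripper with its slope side toward the top of the picture (+x).

Run:
```python
from h import *
import pickle
w=pickle.load(open('w3.pkl','rb'));it=r.camera_info('top')
W=cv2.imread('pics/w3.png');T=cv2.imread('pics/top0.png')
def rect(im,lo,hi,box):
    m=cv2.inRange(cv2.cvtColor(im,cv2.COLOR_BGR2HSV),lo,hi);k=np.zeros_like(m);u0,u1,v0,v1=box;k[v0:v1,u0:u1]=m[v0:v1,u0:u1]
    c=max(cv2.findContours(k,0,1)[0],key=cv2.contourArea);return cv2.minAreaRect(c)
def show(n,i,q,z):
    X=np.array([onz(i,p,z)[:2] for p in cv2.boxPoints(q)]);e=np.diff(X,axis=0)
    print(n,np.round(q[0],1),np.round(q[1],1),'c',X.mean(0).round(4),'sides',(1e3*np.linalg.norm(e,axis=1)).round(1),'yaw',np.degrees(np.arctan2(e[:,1],e[:,0])).round(1),'x',X[:,0].round(4))
hw=rect(W,(8,110,90),(32,255,255),(255,415,105,150));ht=rect(T,(8,110,90),(32,255,255),(425,510,245,270))
show('handle w',w,hw,.054);show('handle t',it,ht,.054);print('tri',tri([(w,hw[0]),(it,ht[0])]).round(4))
kw=rect(W,(0,0,200),(180,40,255),(295,375,40,110));kt=rect(T,(0,0,200),(180,40,255),(440,500,210,245))
show('keeper w',w,kw,.058);show('keeper t',it,kt,.058);print('tri',tri([(w,kw[0]),(it,kt[0])]).round(4))
pw=rect(W,(60,100,40),(90,255,255),(255,415,15,190));show('plate w',w,pw,.008)
print('col325:',[(v,W[v,325].tolist()) for v in range(86,120)])
# left & right plate edges yaw
m=cv2.inRange(cv2.cvtColor(W,cv2.COLOR_BGR2HSV),(60,100,40),(90,255,255))
rows=np.r_[28:44];L=[onz(w,(np.flatnonzero(m[v,255:415]).min()+255,v),.008) for v in range(28,110)];R=[onz(w,(np.flatnonzero(m[v,255:415]).max()+256,v),.008) for v in range(28,110)]
for E in(L,R):
    E=np.array(E);p=np.polyfit(E[:,0],E[:,1],1);print('edge yaw',np.degrees(np.arctan(p[0])).round(2),'y at .5',np.polyval(p,.5).round(4))
top=[onz(w,(u,15+np.flatnonzero(m[15:60,u]).min()),.008) for u in range(285,385)];p=np.polyfit(np.array(top)[:,1],np.array(top)[:,0],1);print('far edge yaw',-np.degrees(np.arctan(p[0])),'x at -.2',np.polyval(p,-.2))
```

```text
handle w [334.5 127. ] [ 26. 123.] c [ 0.4882 -0.2091] sides [107.7  22.6 110.4] yaw [ -87.4 -173.5   92.6] x [0.497  0.5019 0.4795 0.4745]
handle t [470.1 257. ] [13.4 64.5] c [ 0.4868 -0.2043] sides [115.9  23.9 115.5] yaw [ -87.4 -180.    92.6] x [0.4961 0.5014 0.4775 0.4721]
tri [ 0.4865 -0.2097  0.0357]
keeper w [334.5  68.5] [43. 61.] c [ 0.5356 -0.2065] sides [49.6 33.  51.5] yaw [ -87.4 -175.3   92.6] x [0.5509 0.5531 0.5203 0.518 ]
keeper t [470.3 230.2] [19.  28.7] c [ 0.535  -0.2057] sides [51.7 34.3 51.4] yaw [ -87.3 -179.5   92.8] x [0.5509 0.5534 0.5191 0.5166]
tri [ 0.5355 -0.2064  0.0564]
plate w [316.2  36.7] [29.4 81.5] c [ 0.5676 -0.1884] sides [76.2 25.1 78.1] yaw [ -75.1 -160.5  105.2] x [0.5698 0.5894 0.5657 0.5453]
col325: [(86, [246, 246, 246]), (87, [246, 246, 246]), (88, [246, 246, 246]), (89, [246, 246, 246]), (90, [223, 222, 222]), (91, [174, 175, 174]), (92, [167, 166, 166]), (93, [165, 164, 165]), (94, [168, 170, 168]), (95, [166, 165, 166]), (96, [167, 165, 166]), (97, [169, 168, 167]), (98, [168, 166, 166]), (99, [171, 169, 168]), (100, [170, 168, 166]), (101, [164, 165, 161]), (102, [164, 166, 160]), (103, [166, 167, 162]), (104, [163, 164, 158]), (105, [162, 163, 157]), (106, [162, 163, 156]), (107, [130, 132, 128]), (108, [119, 118, 114]), (109, [114, 114, 112]), (110, [116, 115, 115]), (111, [120, 120, 116]), (112, [120, 122, 117]), (113, [112, 116, 114]), (114, [80, 104, 138]), (115, [88, 138, 206]), (116, [111, 178, 240]), (117, [127, 204, 246]), (118, [129, 209, 247]), (119, [131, 209, 247])]
edge yaw -5.52 y at .5 -0.1445
edge yaw 8.19 y at .5 -0.2729
far edge yaw 1.5251346261681447 x at -.2 0.5767564499283215
```

Run:
```python
from h import *
import pickle
w=pickle.load(open('w3.pkl','rb'));W=cv2.imread('pics/w3.png')
tcp=np.array([.4279,-.2044,.1965])
g=W[:,:,0].astype(int)
print('rows',[(v,int(g[v,320:332].mean())) for v in range(212,282)])
print('cols r257',[(u,int(g[255:262,u].mean())) for u in range(286,372,2)])
print('P',proj(w,tcp+[.0133,0,.0179]),proj(w,tcp+[.0133,0,-.0041]),proj(w,tcp+[.0013,0,-.0721]))
for v in(90,114):print(v,onz(w,(325,v),.058 if v<100 else .054))
for z in (.0,): 
  for u in(300,330,370):
    k=np.flatnonzero(W[60:100,u,0]>200).max()+60 if 308<u<362 else 0
# line fits keeper lower edge / handle upper edge
K=np.array([onz(w,(u,60+np.flatnonzero(g[60:100,u]>205).max()+.5),.058) for u in range(310,362)])
h=cv2.inRange(cv2.cvtColor(W,cv2.COLOR_BGR2HSV),(8,110,70),(32,255,255))
H=np.array([onz(w,(u,105+np.flatnonzero(h[105:140,u]).min()-.5),.054) for u in range(300,370)])
for n,E in(('keep',K),('handle',H)):
    p=np.polyfit(E[:,1],E[:,0],1);print(n,'yaw',-np.degrees(np.arctan(p[0])).round(2),'x@-.207',np.polyval(p,-.207).round(4))
```

```text
rows [(212, 164), (213, 166), (214, 165), (215, 162), (216, 162), (217, 162), (218, 159), (219, 151), (220, 148), (221, 147), (222, 147), (223, 149), (224, 149), (225, 149), (226, 149), (227, 149), (228, 149), (229, 149), (230, 150), (231, 150), (232, 150), (233, 150), (234, 150), (235, 151), (236, 151), (237, 150), (238, 150), (239, 150), (240, 150), (241, 151), (242, 150), (243, 160), (244, 214), (245, 196), (246, 171), (247, 167), (248, 165), (249, 164), (250, 167), (251, 167), (252, 166), (253, 167), (254, 168), (255, 167), (256, 165), (257, 164), (258, 163), (259, 165), (260, 164), (261, 165), (262, 163), (263, 163), (264, 166), (265, 177), (266, 215), (267, 231), (268, 238), (269, 239), (270, 238), (271, 238), (272, 238), (273, 239), (274, 239), (275, 239), (276, 238), (277, 237), (278, 238), (279, 236), (280, 166), (281, 100)]
cols r257 [(286, 48), (288, 52), (290, 127), (292, 165), (294, 165), (296, 165), (298, 164), (300, 165), (302, 165), (304, 165), (306, 164), (308, 165), (310, 165), (312, 165), (314, 164), (316, 164), (318, 165), (320, 165), (322, 165), (324, 165), (326, 165), (328, 165), (330, 165), (332, 164), (334, 165), (336, 165), (338, 164), (340, 164), (342, 164), (344, 164), (346, 164), (348, 164), (350, 164), (352, 163), (354, 164), (356, 164), (358, 163), (360, 163), (362, 123), (364, 52), (366, 47), (368, 79), (370, 149)]
P [327.64542061 264.92445056] [327.4292776  243.12464753] [326.2628417  217.46413589]
90 [ 0.51876112 -0.19933516  0.058     ]
114 [ 0.49908448 -0.20018723  0.054     ]
keep yaw 2.58 x@-.207 0.5187
handle yaw 2.15 x@-.207 0.4992
```

Keeper top edge is at x 0.5187 and handle face at x 0.4992, a gap of 19.5 mm against the 19 mm expected; jig yaw is 2.6°. The wedge's −x face lies 13.8 mm to −x of the TCP and its foot 72 mm below it. I'm moving over the gap.

jog_arm --deltas '[[[-1,2.5,-0.1,0,0],[-1,3,-0.1,-1,0],[-1,2.4,-0.1,-1.6,0],[-1,0.8,0,-1.5,0],[-1,0,0,-0.5,0],[-1,0,0,0,0],[-1,0,0,0,0],[-1,0,0,0,0]]]'

```text
time_s: 5.8
tcp_pos: [0.5151, -0.208, 0.1514]
eef_rot: [180.0, -0.1, 2.5]
contact_force: [0.4, 0.2, -2.1]
gripper_width: 0.0338
gripper_force: 25.0
```

Run:
```python
from h import *
import pickle
s=r.get_state();print(s['time_s'],s['tcp_pos'],s['eef_rot'],s['contact_force'])
i=r.camera_info('wrist');im=r.capture('wrist');pickle.dump(i,open('w4.pkl','wb'))
sd=r.capture('side');isd=r.camera_info('side');c=proj(isd,[.509,-.2076,.08]).astype(int);print(c)
a=cv2.resize(im[150:350,226:426],(400,400),interpolation=2);b=cv2.resize(sd[c[1]-50:c[1]+50,c[0]-50:c[0]+50],(400,400),interpolation=2)
cv2.imwrite('pics/w4.png',im);cv2.imwrite('pics/s4.png',sd);cv2.imwrite('pics/m4.png',np.hstack([a,b]))
s=r.get_state();print(s['tcp_pos'],s['contact_force'])
```

```text
5.8 [ 0.51512758 -0.20800387  0.15136723] [ 1.79991284e+02 -7.45946187e-02  2.52995292e+00] [ 0.37792318  0.18801507 -2.07036659]
[377 123]
[ 0.51518656 -0.20799719  0.15117338] [-0.63854316 -0.12389429 -2.93031882]
```

View pics/m4.png

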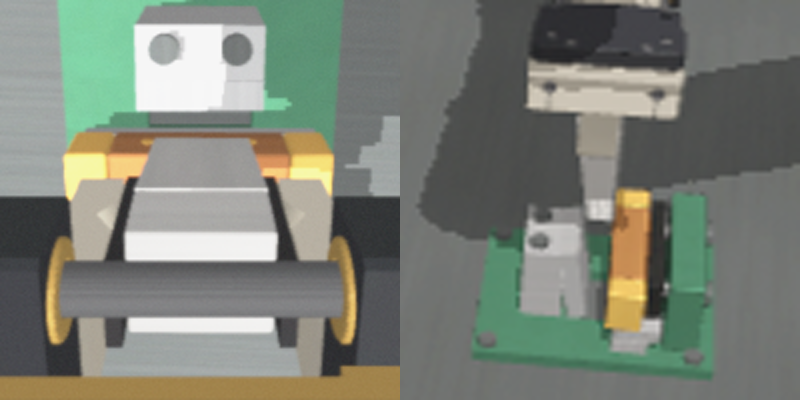

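The picture shows the wedge centred over the gap, slope side facing the keeper; in the side view its foot sits just above the gap mouth. I'm lowering in.

jog_arm --deltas '[[[-1,-0.05,0,-1.0,0],[-1,0,0,-1.0,0],[-1,0,0,-0.6,0],[-1,0,0,-0.3,0],[-1,0,0,-0.3,0],[-1,0,0,0,0]]]'

```text
time_s: 6.65
tcp_pos: [0.5146, -0.2079, 0.1184]
eef_rot: [-180.0, 0.0, 2.5]
contact_force: [0.1, -0.3, -1.3]
gripper_width: 0.0341
gripper_force: 25.0
```

jog_arm --deltas '[[[-1,-0.03,0,-0.2,0],[-1,-0.03,0,-0.2,0],[-1,-0.02,0,-0.2,0],[-1,-0.02,0,-0.2,0],[-1,0,0,0,0]]]'

```text
time_s: 7.28
tcp_pos: [0.5135, -0.2079, 0.1104]
eef_rot: [-180.0, 0.0, 2.5]
contact_force: [0.3, 0.3, -3.1]
gripper_width: 0.0336
gripper_force: 25.0
```

jog_arm --deltas '[[[-1,0,0,-0.2,0],[-1,0,0,0,0]]]'

```text
time_s: 7.52
tcp_pos: [0.5135, -0.2079, 0.1084]
eef_rot: [-180.0, 0.0, 2.5]
contact_force: [0.2, 0.3, -2.8]
gripper_width: 0.0341
gripper_force: 25.0
```

jog_arm --deltas '[[[-1,0,0,-0.2,0],[-1,0,0,-0.15,0],[-1,0,0,0,0]]]'

```text
time_s: 7.9
tcp_pos: [0.5135, -0.2079, 0.1049]
eef_rot: [-180.0, 0.0, 2.5]
contact_force: [-0.2, -0.3, -2.3]
gripper_width: 0.0341
gripper_force: 25.0
```

jog_arm --deltas '[[[-1,0,0,-0.15,0],[-1,0,0,0,0]]]'

```text
time_s: 8.15
tcp_pos: [0.5135, -0.2079, 0.1034]
eef_rot: [-180.0, 0.0, 2.5]
contact_force: [-0.4, 0.5, -2.1]
gripper_width: 0.034
gripper_force: 25.0
```

jog_arm --deltas '[[[-1,0,0,-0.15,0],[-1,0,0,0,0]]]'

```text
time_s: 8.4
tcp_pos: [0.5135, -0.2079, 0.1019]
eef_rot: [-180.0, 0.0, 2.5]
contact_force: [-0.3, -0.9, -2.3]
gripper_width: 0.0336
gripper_force: 25.0
```

jog_arm --deltas '[[[-1,0,0,-0.15,0],[-1,0,0,0,0]]]'

```text
time_s: 8.65
tcp_pos: [0.5134, -0.2079, 0.1004]
eef_rot: [-180.0, 0.0, 2.5]
contact_force: [-0.6, 0.2, -3.2]
gripper_width: 0.0342
gripper_force: 25.0
```

jog_arm --deltas '[[[-1,0,0,-0.15,0],[-1,0,0,0,0]]]'

```text
time_s: 8.9
tcp_pos: [0.5132, -0.208, 0.0988]
eef_rot: [-180.0, 0.0, 2.5]
contact_force: [-2.3, -0.8, -2.3]
gripper_width: 0.0339
gripper_force: 25.0
```

jog_arm --deltas '[[[-1,0,0,-0.15,0],[-1,0,0,0,0]]]'

```text
time_s: 9.15
tcp_pos: [0.513, -0.208, 0.0973]
eef_rot: [-180.0, 0.1, 2.5]
contact_force: [-3.6, 0.2, -0.4]
gripper_width: 0.0343
gripper_force: 25.0
```

jog_arm --deltas '[[[-1,-0.05,0,0,0],[-1,0,0,0,0]]]'

```text
time_s: 9.4
tcp_pos: [0.513, -0.2079, 0.0974]
eef_rot: [-180.0, 0.0, 2.5]
contact_force: [-1.6, -1.2, -2.9]
gripper_width: 0.034
gripper_force: 25.0
```

jog_arm --deltas '[[[-1,-0.03,0,-0.1,0],[-1,0,0,0,0]]]'

```text
time_s: 9.65
tcp_pos: [0.5128, -0.2079, 0.0966]
eef_rot: [180.0, -0.0, 2.5]
contact_force: [-2.9, -0.3, -0.6]
gripper_width: 0.0345
gripper_force: 25.0
```

jog_arm --deltas '[[[-1,-0.05,0,-0.1,0],[-1,0,0,0,0]]]'

```text
time_s: 9.9
tcp_pos: [0.5126, -0.208, 0.0958]
eef_rot: [180.0, -0.0, 2.5]
contact_force: [-3.0, -0.4, 1.0]
gripper_width: 0.0339
gripper_force: 25.0
```

jog_arm --deltas '[[[-1,-0.05,0,-0.15,0],[-1,0,0,0,0]]]'

```text
time_s: 10.15
tcp_pos: [0.5123, -0.2079, 0.094]
eef_rot: [180.0, -0.0, 2.5]
contact_force: [-1.7, -0.3, -0.9]
gripper_width: 0.034
gripper_force: 25.0
```

jog_arm --deltas '[[[-1,-0.04,0,-0.15,0],[-1,0,0,0,0]]]'

```text
time_s: 10.4
tcp_pos: [0.5119, -0.2079, 0.0924]
eef_rot: [180.0, -0.0, 2.5]
contact_force: [0.9, -0.6, -1.9]
gripper_width: 0.0341
gripper_force: 25.0
```

jog_arm --deltas '[[[-1,-0.04,0,-0.15,0],[-1,0,0,0,0]]]'

```text
time_s: 10.65
tcp_pos: [0.5112, -0.2079, 0.0909]
eef_rot: [-180.0, -0.0, 2.5]
contact_force: [0.7, -0.5, -3.2]
gripper_width: 0.0338
gripper_force: 25.0
```

jog_arm --deltas '[[[-1,0,0,-0.15,0],[-1,0,0,0,0]]]'

```text
time_s: 10.9
tcp_pos: [0.5112, -0.2079, 0.0895]
eef_rot: [180.0, -0.0, 2.5]
contact_force: [2.7, -0.4, -2.5]
gripper_width: 0.0339
gripper_force: 25.0
```

jog_arm --deltas '[[[-1,0,0,-0.15,0],[-1,0,0,0,0]]]'

```text
time_s: 11.15
tcp_pos: [0.5112, -0.208, 0.0882]
eef_rot: [180.0, -0.0, 2.5]
contact_force: [1.1, -0.3, -1.2]
gripper_width: 0.0342
gripper_force: 25.0
```

jog_arm --deltas '[[[-1,0,0,-0.1,0],[-1,0,0,0,0]]]'

```text
time_s: 11.4
tcp_pos: [0.5111, -0.2081, 0.0875]
eef_rot: [180.0, -0.0, 2.5]
contact_force: [-0.3, 1.3, 4.9]
gripper_width: 0.0337
gripper_force: 25.0
```

jog_arm --deltas '[[[-1,0,0,-0.1,0],[-1,0,0,0,0]]]'

```text
time_s: 11.65
tcp_pos: [0.5109, -0.2081, 0.0864]
eef_rot: [180.0, -0.0, 2.5]
contact_force: [-0.7, -1.1, 4.7]
gripper_width: 0.034
gripper_force: 25.0
```

The wedge is wedged lightly on both faces (about 7 N up, no net x force). I'm releasing it and backing off.

jog_arm --deltas '[[[0.2,0,0,0,0],[0.2,0,0,0,0],[0.2,0,0,0,0],[0.2,0,0,3,0],[0.2,-3,0,4,0],[0.2,-5,0,2,0],[0.2,0,0,0,0],[0.2,0,0,0,0]]]'

```text
time_s: 12.65
tcp_pos: [0.4312, -0.208, 0.1764]
eef_rot: [180.0, -0.1, 2.5]
contact_force: [0.0, -0.1, -0.1]
gripper_width: 0.0525
gripper_force: 0.0
```

Run:
```python
from h import *
import pickle
s=r.get_state();print(s['time_s'],s['tcp_pos'],s['eef_rot'],s['contact_force'],s['gripper_width'])
i=r.camera_info('wrist');im=r.capture('wrist');pickle.dump(i,open('w5.pkl','wb'));sd=r.capture('side')
a=cv2.resize(im[20:220,226:426],(400,400),interpolation=2);b=cv2.resize(sd[73:173,327:427],(400,400),interpolation=2)
cv2.imwrite('pics/w5.png',im);cv2.imwrite('pics/m5.png',np.hstack([a,b]))
```

```text
12.65 [ 0.43120888 -0.20796614  0.17642619] [ 1.79992401e+02 -6.94253189e-02  2.53247331e+00] [ 0.03028911 -0.1477594  -0.05679702] 0.05252432231563274
```

View pics/m5.png

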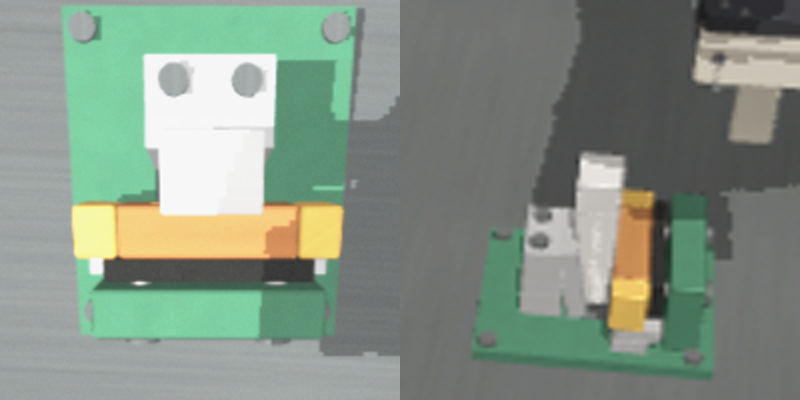

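The wedge stands upright and free in the gap: head at crop (160–265, 128–213), seated between handle and keeper. I'm measuring the head, then closing and going over it.

Run:
```python
from h import *
import pickle
w=pickle.load(open('w5.pkl','rb'))
X=np.array([onz(w,p,.1044) for p in((306.5,126.5),(358,126.5),(306.5,84.3),(358,84.3))]);print(X.round(4),X.mean(0))
```

```text
[[ 0.4965 -0.192   0.1044]
 [ 0.4981 -0.2262  0.1044]
 [ 0.5229 -0.1913  0.1044]
 [ 0.5243 -0.2242  0.1044]] [ 0.51044069 -0.20841576  0.1044    ]
```

jog_arm --deltas '[[[-1,3,0,0,0],[-1,3,0,0,0],[-1,1.7,0,-1.0,0],[-1,0,0,-1.5,0],[-1,0,0,-1.0,0],[-1,0,0,0,0],[-1,0,0,0,0]]]' --force 20

```text
time_s: 13.62
tcp_pos: [0.5079, -0.2081, 0.1415]
eef_rot: [180.0, -0.0, 2.5]
contact_force: [-0.6, 0.8, 0.1]
gripper_width: 0.0006
gripper_force: 0.0
```

jog_arm --deltas '[[[-1,0.1,0,-0.8,0],[-1,0,0,-0.6,0],[-1,0,0,-0.2,0],[-1,0,0,0,0]]]'

```text
time_s: 14.12
tcp_pos: [0.5089, -0.208, 0.1249]
eef_rot: [180.0, 0.0, 2.5]
contact_force: [0.6, -0.3, 0.1]
gripper_width: 0.0007
gripper_force: 0.0
```

jog_arm --deltas '[[[-1,0,0,-0.1,0],[-1,0,0,-0.1,0],[-1,0,0,0,0]]]'

```text
time_s: 14.5
tcp_pos: [0.5092, -0.2081, 0.1235]
eef_rot: [180.0, -0.0, 2.5]
contact_force: [-0.3, 0.7, 3.1]
gripper_width: 0.0002
gripper_force: 1.8
```

Contact at the expected height with 3 N. I'm pressing on in small steps.

jog_arm --deltas '[[[-1,0,0,-0.1,0],[-1,0,0,0,0]]]'

```text
time_s: 14.75
tcp_pos: [0.5091, -0.2082, 0.1226]
eef_rot: [180.0, -0.0, 2.5]
contact_force: [-1.3, -0.7, 5.8]
gripper_width: 0.0004
gripper_force: 2.9
```

jog_arm --deltas '[[[-1,0,0,-0.1,0],[-1,0,0,0,0]]]'

```text
time_s: 15.0
tcp_pos: [0.5089, -0.2082, 0.1216]
eef_rot: [180.0, -0.0, 2.5]
contact_force: [-2.9, 0.2, 6.8]
gripper_width: 0.0
gripper_force: 3.3
```

jog_arm --deltas '[[[-1,0,0,-0.1,0],[-1,0,0,0,0]]]'

```text
time_s: 15.25
tcp_pos: [0.5088, -0.2082, 0.1206]
eef_rot: [180.0, 0.0, 2.5]
contact_force: [-2.9, -0.5, 6.4]
gripper_width: 0.0001
gripper_force: 3.5
```

jog_arm --deltas '[[[-1,-0.03,0,-0.1,0],[-1,0,0,0,0]]]'

```text
time_s: 15.5
tcp_pos: [0.5086, -0.2082, 0.1197]
eef_rot: [180.0, -0.0, 2.5]
contact_force: [-3.1, -0.4, 6.7]
gripper_width: 0.0003
gripper_force: 3.3
```

jog_arm --deltas '[[[-1,-0.03,0,-0.1,0],[-1,0,0,0,0]]]'

```text
time_s: 15.75
tcp_pos: [0.5084, -0.2082, 0.1188]
eef_rot: [180.0, -0.0, 2.5]
contact_force: [-2.0, -0.4, 6.8]
gripper_width: 0.0002
gripper_force: 3.7
```

jog_arm --deltas '[[[-1,-0.03,0,-0.1,0],[-1,0,0,0,0]]]'

```text
time_s: 16.0
tcp_pos: [0.5084, -0.2083, 0.1186]
eef_rot: [179.9, -0.1, 2.6]
contact_force: [-4.7, -0.2, 13.4]
gripper_width: 0.0003
gripper_force: 6.9
```

At the jaw's stop now, as the force jumped to 13 N. Smaller steps from here.

jog_arm --deltas '[[[-1,-0.03,0,-0.04,0],[-1,0,0,0,0]]]'

```text
time_s: 16.25
tcp_pos: [0.5084, -0.2083, 0.1186]
eef_rot: [179.9, -0.1, 2.6]
contact_force: [-4.4, 2.4, 16.1]
gripper_width: 0.0008
gripper_force: 8.1
```

jog_arm --deltas '[[[-1,0,0,-0.03,0],[-1,0,0,0,0],[-1,0,0,0,0]]]'

```text
time_s: 16.62
tcp_pos: [0.5084, -0.2083, 0.1186]
eef_rot: [179.9, -0.1, 2.6]
contact_force: [-6.0, 2.2, 18.3]
gripper_width: 0.0008
gripper_force: 9.3
```

jog_arm --deltas '[[[-1,0,0,0.3,0],[-1,0,0,0.1,0],[-1,0,0,0,0]]]'

```text
time_s: 17.0
tcp_pos: [0.5077, -0.2079, 0.1201]
eef_rot: [-180.0, 0.0, 2.5]
contact_force: [0.1, -0.7, -0.2]
gripper_width: 0.0006
gripper_force: 0.0
```

jog_arm --deltas '[[[-1,0,0,-0.2,0],[-1,0,0,-0.1,0],[-1,0,0,0,0]]]'

```text
time_s: 17.38
tcp_pos: [0.5079, -0.2081, 0.1185]
eef_rot: [180.0, -0.0, 2.6]
contact_force: [-4.4, 2.7, 14.4]
gripper_width: 0.0001
gripper_force: 6.8
```

jog_arm --deltas '[[[-1,0,0,-0.03,0],[-1,0,0,0,0]]]'

```text
time_s: 17.62
tcp_pos: [0.5079, -0.208, 0.1185]
eef_rot: [180.0, -0.0, 2.6]
contact_force: [-4.6, 2.5, 16.3]
gripper_width: 0.0004
gripper_force: 8.0
```

jog_arm --deltas '[[[-1,0,0,-0.03,0],[-1,0,0,0,0],[-1,0,0,0,0]]]'

```text
time_s: 18.0
tcp_pos: [0.508, -0.2081, 0.1185]
eef_rot: [180.0, -0.0, 2.6]
contact_force: [-6.6, 2.9, 18.7]
gripper_width: 0.0009
gripper_force: 9.3
```

jog_arm --deltas '[[[-1,0,0,0.35,0],[-1,-0.05,-0.03,0,0],[-1,0,0,-0.2,0],[-1,0,0,0,0]]]'

```text
time_s: 18.5
tcp_pos: [0.5074, -0.2083, 0.1185]
eef_rot: [180.0, 0.0, 2.6]
contact_force: [-1.7, 0.9, 7.2]
gripper_width: 0.0002
gripper_force: 3.7
```

jog_arm --deltas '[[[-1,-0.05,0.02,-0.07,0],[-1,0,0,0,0]]]'

```text
time_s: 18.75
tcp_pos: [0.5073, -0.2083, 0.1185]
eef_rot: [180.0, -0.1, 2.6]
contact_force: [-3.5, 1.2, 10.8]
gripper_width: 0.0006
gripper_force: 5.7
```

jog_arm --deltas '[[[-1,-0.03,0.02,-0.04,0],[-1,0,0,0,0]]]'

```text
time_s: 19.0
tcp_pos: [0.5072, -0.2083, 0.1184]
eef_rot: [179.9, -0.1, 2.6]
contact_force: [-3.3, 0.3, 13.1]
gripper_width: 0.0003
gripper_force: 6.7
```

jog_arm --deltas '[[[-1,-0.04,0,-0.04,0],[-1,0,0,0,0]]]'

```text
time_s: 19.25
tcp_pos: [0.5073, -0.2083, 0.1185]
eef_rot: [179.9, -0.1, 2.6]
contact_force: [-2.6, 0.7, 15.3]
gripper_width: 0.0003
gripper_force: 7.8
```

jog_arm --deltas '[[[-1,-0.04,0,-0.04,0],[-1,0,0,0,0]]]'

```text
time_s: 19.5
tcp_pos: [0.5072, -0.2083, 0.1184]
eef_rot: [179.9, -0.2, 2.6]
contact_force: [-3.0, 2.2, 18.2]
gripper_width: 0.0
gripper_force: 9.0
```

jog_arm --deltas '[[[-1,-0.02,0,-0.02,0],[-1,0,0,0,0],[-1,0,0,0,0]]]'

```text
time_s: 19.88
tcp_pos: [0.5072, -0.2083, 0.1184]
eef_rot: [179.9, -0.2, 2.6]
contact_force: [-3.7, 2.3, 18.8]
gripper_width: 0.0
gripper_force: 9.5
```

jog_arm --deltas '[[[-1,-0.03,0,-0.03,0],[-1,0,0,0,0],[-1,0,0,0,0]]]'

```text
time_s: 20.25
tcp_pos: [0.5072, -0.2083, 0.1184]
eef_rot: [179.9, -0.2, 2.6]
contact_force: [-2.2, 2.4, 20.1]
gripper_width: 0.0005
gripper_force: 10.4
```

Run:
```python
from h import *
s=r.get_state();print(s['time_s'],s['tcp_pos'].round(5),s['contact_force'].round(2),s['moment'].round(3))
cv2.imwrite('pics/t6.png',T:=r.capture('top'));sd=r.capture('side');w=r.capture('wrist');cv2.imwrite('pics/w6.png',w);cv2.imwrite('pics/s6.png',sd)
c=[385,135];b=cv2.resize(sd[c[1]-45:c[1]+45,c[0]-45:c[0]+45],(400,400),interpolation=2);a=cv2.resize(w[150:350,226:426],(400,400),interpolation=2)
cv2.imwrite('pics/m6.png',np.hstack([a,b]))
for _ in range(3):
    s=r.get_state();print(s['tcp_pos'].round(5),s['contact_force'].round(2));r.capture('top')
```

```text
20.25 [ 0.50719 -0.20833  0.11838] [-2.23  2.4  20.1 ] [ 1.025  1.162 -0.03 ]
[ 0.50722 -0.20831  0.11842] [-3.12  2.05 21.12]
[ 0.50723 -0.20831  0.11841] [-2.84  2.91 20.77]
[ 0.50722 -0.20829  0.11841] [-3.71  3.02 21.46]
```

View pics/m6.png

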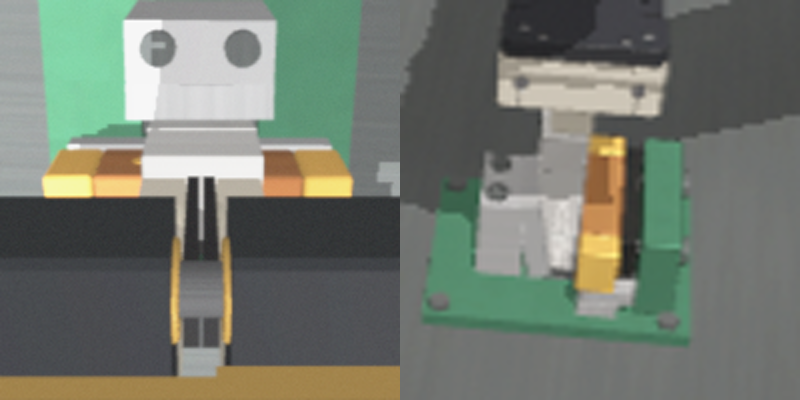

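The wedge is well in, its head just above the jig blocks and the fingers centred on it (crop around (200,165)). It hardly sinks at 20 N, so I'll take off the side load on the head and see if it sinks further.

jog_arm --deltas '[[[-1,-0.05,0.03,0,0],[-1,0,0,0,0]]]'

```text
time_s: 20.8
tcp_pos: [0.5072, -0.2083, 0.1184]
eef_rot: [179.9, -0.3, 2.6]
contact_force: [-1.6, 1.2, 17.5]
gripper_width: 0.0008
gripper_force: 9.3
```

jog_arm --deltas '[[[-1,-0.05,0.03,0,0],[-1,0,0,0,0]]]'

```text
time_s: 21.05
tcp_pos: [0.5071, -0.2082, 0.1184]
eef_rot: [179.9, -0.3, 2.6]
contact_force: [-0.2, -1.8, 15.8]
gripper_width: 0.0007
gripper_force: 8.2
```

Run:
```python
from h import *
s=r.get_state();print(s['time_s'],s['tcp_pos'].round(5),s['contact_force'].round(2),r.tip_extent)
```

```text
21.05 [ 0.50715 -0.2082   0.11843] [-0.21 -1.77 15.76] 0.019
```

jog_arm --deltas '[[[-1,-0.02,0,-0.05,0],[-1,0,0,0,0]]]'

```text
time_s: 21.3
tcp_pos: [0.5071, -0.2082, 0.1184]
eef_rot: [179.8, -0.4, 2.6]
contact_force: [-1.5, -0.7, 19.6]
gripper_width: 0.0002
gripper_force: 10.1
```

jog_arm --deltas '[[[-1,-0.02,0,-0.04,0],[-1,0,0,0,0],[-1,0,0,0,0]]]'

```text
time_s: 21.68
tcp_pos: [0.5071, -0.2082, 0.1184]
eef_rot: [179.8, -0.4, 2.6]
contact_force: [-1.8, 0.4, 23.0]
gripper_width: 0.0007
gripper_force: 11.5
```

Run:
```python
from h import *
s=r.get_state();print(s['time_s'],s['tcp_pos'].round(5),s['contact_force'].round(2))
```

```text
21.675 [ 0.50713 -0.20821  0.11837] [-1.82  0.43 22.98]
```

At 23 N it doesn't sink any more, so I'm stopping the pressing here. Because it stopped so abruptly, I'll check that it's really tight with a light grip and a gentle upward tug.

jog_arm --deltas '[[[-1,0,0,0.4,0],[-1,0.1,0,1.5,0],[0.2,0.1,0,1.5,0],[0.2,0,0,0,0],[0.2,0,0,0,0]]]' --force 12

```text
time_s: 22.3
tcp_pos: [0.5056, -0.2071, 0.1488]
eef_rot: [-180.0, 0.0, 2.5]
contact_force: [-0.3, 0.1, -0.6]
gripper_width: 0.0246
gripper_force: 0.0
```

Run:
```python
from h import *
s=r.get_state();print(s['time_s'],s['tcp_pos'].round(5),s['eef_rot'].round(2),s['contact_force'].round(2),s['gripper_width'])
sd=r.capture('side');cv2.imwrite('pics/s7.png',sd)
b=cv2.resize(sd[90:180,340:430],(600,600),interpolation=2);cv2.imwrite('pics/m7.png',b)
```

```text
22.3 [ 0.50563 -0.20714  0.14881] [-1.7999e+02  1.0000e-02  2.5300e+00] [-0.33  0.12 -0.6 ] 0.024642937090127257
```

jog_arm --deltas '[[[0.2,0.3,-0.1,0,0],[0.2,0,0,0,0],[0.2,0,0,-2,0],[0.2,0,0,-2.2,0],[0.2,0,0,-1.6,0],[0.2,0,0,-0.5,0],[0.2,0,0,0,0]]]'

```text
time_s: 23.22
tcp_pos: [0.5089, -0.2083, 0.0859]
eef_rot: [180.0, 0.0, 2.5]
contact_force: [-0.3, -0.2, 0.1]
gripper_width: 0.0525
gripper_force: 0.0
```

jog_arm --deltas '[[[-1,0,0,0,0],[-1,0,0,0,0],[-1,0,0,0,0]]]' --force 15

```text
time_s: 23.6
tcp_pos: [0.5092, -0.2084, 0.0866]
eef_rot: [180.0, -0.1, 2.5]
contact_force: [0.2, 0.1, 2.0]
gripper_width: 0.034
gripper_force: 15.0
```

jog_arm --deltas '[[[-1,0,0,0.06,0],[-1,0,0,0,0]]]'

```text
time_s: 23.85
tcp_pos: [0.5092, -0.2084, 0.0866]
eef_rot: [180.0, -0.0, 2.5]
contact_force: [1.5, -1.8, -2.7]
gripper_width: 0.0339
gripper_force: 15.0
```

jog_arm --deltas '[[[-1,0,0,0.04,0],[-1,0,0,0,0]]]'

```text
time_s: 24.1
tcp_pos: [0.5091, -0.2084, 0.0866]
eef_rot: [180.0, -0.0, 2.5]
contact_force: [3.9, -3.4, -7.4]
gripper_width: 0.0341
gripper_force: 15.0
```

jog_arm --deltas '[[[-1,0,0,0.03,0],[-1,0,0,0,0]]]'

```text
time_s: 24.35
tcp_pos: [0.5091, -0.2083, 0.0866]
eef_rot: [180.0, -0.0, 2.5]
contact_force: [4.1, -3.7, -9.3]
gripper_width: 0.0338
gripper_force: 15.0
```

It holds a 9 N tug without moving at all, so it's locked. I'll take the tug off, release, give one last gentle press and withdraw.

jog_arm --deltas '[[[-1,0,0,-0.1,0],[0.2,0,0,0,0],[0.2,0,0,0,0],[0.2,0,0,0,0],[0.2,0,0,2.5,0],[0.2,0,0,2.5,0],[-1,-0.1,0,0.0,0],[-1,0,0,0,0]]]'

```text
time_s: 25.35
tcp_pos: [0.5073, -0.2081, 0.1359]
eef_rot: [-180.0, 0.0, 2.5]
contact_force: [0.0, -0.7, -0.1]
gripper_width: 0.038
gripper_force: 0.0
```

jog_arm --deltas '[[[-1,0,0,0,0],[-1,0,0,0,0],[-1,0,0,0,0]]]'

```text
time_s: 25.72
tcp_pos: [0.5077, -0.2082, 0.1359]
eef_rot: [-180.0, 0.0, 2.5]
contact_force: [0.1, -0.3, 0.1]
gripper_width: 0.0084
gripper_force: 0.0
```

jog_arm --deltas '[[[-1,0.05,0,-0.8,0],[-1,0,0,-0.7,0],[-1,0,0,-0.2,0],[-1,0,0,0,0]]]'

```text
time_s: 26.22
tcp_pos: [0.5083, -0.2083, 0.1191]
eef_rot: [180.0, 0.0, 2.5]
contact_force: [0.5, -0.0, -0.3]
gripper_width: 0.0006
gripper_force: 0.0
```

jog_arm --deltas '[[[-1,0,0,-0.1,0],[-1,0,0,-0.05,0],[-1,0,0,0,0]]]'

```text
time_s: 26.6
tcp_pos: [0.5086, -0.2083, 0.1185]
eef_rot: [180.0, -0.0, 2.5]
contact_force: [-2.5, 1.2, 6.9]
gripper_width: 0.0001
gripper_force: 2.9
```

jog_arm --deltas '[[[-1,-0.05,0,-0.08,0],[-1,-0.03,0,-0.05,0],[-1,0,0,-0.03,0],[-1,0,0,0,0]]]'

```text
time_s: 27.1
tcp_pos: [0.5086, -0.2083, 0.1184]
eef_rot: [179.9, -0.2, 2.6]
contact_force: [-4.7, 4.5, 18.2]
gripper_width: 0.0007
gripper_force: 8.3
```

jog_arm --deltas '[[[-1,0,0,0.3,0],[-1,0,0,2,0],[-1,0,0,4,0],[-1,-2,0,4,0],[-1,-4,0,1,0],[-1,-2,0,0,0],[-1,0,0,0,0],[-1,0,0,0,0]]]'

```text
time_s: 28.1
tcp_pos: [0.428, -0.2083, 0.2288]
eef_rot: [180.0, 0.0, 2.5]
contact_force: [-0.2, -0.6, 0.3]
gripper_width: 0.0005
gripper_force: 0.0
```

Run:
```python
from h import *
s=r.get_state();print(s['time_s'],s['tcp_pos'].round(4),s['contact_force'].round(2),s['qd'].round(1))
im=r.capture('wrist');sd=r.capture('side')
a=cv2.resize(im[0:250,200:450],(400,400),interpolation=2);b=cv2.resize(sd[80:180,335:435],(400,400),interpolation=2)
cv2.imwrite('pics/m8.png',np.hstack([a,b]))
```

```text
28.1 [ 0.428  -0.2083  0.2288] [-0.2  -0.57  0.29] [ 0.1  0.8  0.5 -0.  -0.1  0.1]
```

View pics/m8.png

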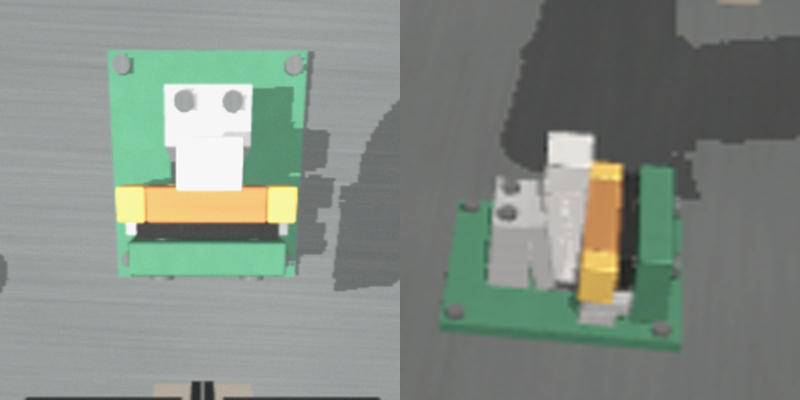

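The wedge stands upright between handle and keeper (crop (210,163)), the handle is straight and whole, and the arm is clear. I'm handing in.

```bash
python3 -c "
from plant import r
print(r.close_job())"
```

```text
the job is handed in; nothing more can be done
None
```

The job is handed in: the wedge stands thin end down between the handle and the sloping keeper, locked tight (it held a 9 N upward tug without moving), with presses up to 23 N on its head (above the 16–20 N you suggested), no visible damage to the handle, and the arm clear at about 28 s.

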